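Strip the spindle stack into its nests

ROBOT

A 6-joint arm with a two-finger parallel gripper is mounted at the origin on the work surface. World frame = base frame: x ahead of the robot, y to its left, z up, the work surface at z = 0. Lengths are in mm, angles in rad, forces in N, time in s.
With the tool pointing down it reaches from about 400 to 925 mm from the base axis. Payload 12.5 kg.
Tool frame: the origin (TCP) lies between the finger pads; the fingertips stand 19 mm ahead of it and the grasp point (between the pads) is the TCP (env.nose_length is the distance from the TCP to the fingertips, in mm); z points along the fingers, y is the line along which they close (so a half turn about z gives the same grasp; the last joint's range is limited). The gripper opens to 95 mm and grips with 3 to 60 N. Pads are 20 mm wide; open, the fingers measure 119 mm over their backs; the gripper's body (75 mm by 180 mm) begins 59 mm behind the grasp point.
Start: joints at [1.169, 0.491, 1.559, -0, 1.092, -0.106], TCP at [182.173, 597.878, 233.661] pointing down, gripper open.
Joint ranges: [-3.1, 3.1], [-0.84, 2.19], [0.05, 2.79], [-1.13, 4.28], [0.06, 2.93], [-2.69, 2.69]. Speed limits (rad/s): [2.22, 2.22, 2.79, 3.14, 3.14, 3.14].

INTERFACE

Orientations are given as [roll, pitch, yaw] about the fixed x, y, z axes, in that order (R = Rz(yaw) Ry(pitch) Rx(roll)).
In Python, from cell import env gives the robot as it stands. The module is installed in compiled form; this text tells all that it offers.
- The arm moves only by the tool drive_tool, never from a script. Its argument "rows" is a list that holds one entry, the list of rows, each a list of 7 numbers: the shift along the tool's x, y, z scaled (see below), then the turn, a rotation vector about the tool's x, y, z scaled (see below), then the opening, from 0 (shut) to 1 (fully open). In form: [[[tx, ty, tz, ax, ay, az, jaw], ...]]. A call has 1 to 5 rows; each row shifts and turns the commanded pose from where the row before left it, along the tool's axes as they then stand; what a row does not reach is not made up. The controller multiplies each number of a shift by 250 mm and each number of a turn by 180 degrees. A row lasts 1/8 s, in which the tool goes at most 62.5 mm and 10.7 degrees, less where a joint would pass 70% of its speed; a pose out of reach is approached as far as the arm can. A call with a number of a shift or a turn outside -1 to 1 is refused whole. A call with a gripper value outside its range is refused whole. The fingers move at their own pace and stop on an object; the grip force is fixed at half the most. Time passes only in rows, so rows that do not move let the fingers close. It gives the time, the measured TCP pose, the force, the opening and the grip force at its end, in the units of the state.
- env.state(): the state, without advancing time (a new reading comes with each control period).
- env.read_camera(name): name is "scene" or "top" or "wrist"; returns a dict with "color" (384x512x3 uint8, blue, green, red), "camera_matrix" (3x3 intrinsics, pixels), "pose" (4x4, takes a point from camera to world coordinates). Camera axes: x right, y up, looking along -z (the intrinsics and any distortion apply to the point x, -y, -z); pixel columns grow to the right and rows downward; lengths in mm; the calibration is good to about 2 mm. A picture is of the moment at which its call begins. There is no depth.
- env.job_done(): hands the job in; it is judged then, once.
Trained networks look in a picture, given as the dict that the camera call returned (one of the last four; its "shot" number tells which), for a name from the list of things; names that differ only in an ending like _2 or _b are one class to them, and where a whole thing is asked for, a point or a joint stands for the part that bears it (a point fixed in the world has none). Each returns a list of dicts, best first, with "score" (0 to 1); they miss things now and then, are a little off and sometimes report something else, mostly with a low value. They report only what shows in the picture. A call takes as long as a camera call. They do not tell look-alikes from the thing itself.
- env.search_frame(name, picture): "at" ([x, y, z] in mm, in the coordinates of the camera as it stood for that picture, good to about 4 mm: the middle of the surface that is visible of it).
- env.place_of(name, picture): "at" ([x, y, z] in mm, in the coordinates of the camera as it stood for that picture, good to about 4 mm: a listed point, or the origin of a listed thing).
The state is a dict: "t": time; "joints": joint angles; "qvel": joint speeds; "tau": joint torques, N m; "eef_pos": TCP position; "tcp_rot": TCP orientation; "ft_force": force on the tool from outside, world axes, zero at the start; "moment": the same for the moment, N m; "opening": opening from 0.0 (shut) to 1.0 (fully open); "grip_force": force on a finger pad.
Only numpy, scipy, OpenCV 4.12 (cv2) and the standard library are available. Lean on these libraries where they do the work, as an engineer would, in place of code of your own. Each camera call takes 0.05 s, during which the arm holds its last target. There are 200 camera calls.

TASK

Take the spindle stack on the pin fixture apart from the top down, one part at a time, and set each part upright and flat in the white nest of its own shape and size before you touch the next: the end cap in the small round nest, the hexagon nut in the hexagon one, the round collar in the large round one and the square block in the square one. Lift parts straight off the pin, set them down rather than dropping them, and do not disturb the bottle or the screwdriver.

Things in the scene. Friction and masses are not known exactly. Their poses are not given: they have to be found in the camera images.
- cap: Steel end cap, top of the stack: a disc of 34 mm diameter and 8 mm height with a plain round stem of 16 mm diameter standing 26 mm above the disc (34 mm high in all), about 0.1 kg. Grip the stem. Origin: centre of its underside; z up through the stem. It rests on the nut, underside 84 mm above the bench at the start.
- nut: Steel hexagon nut, second from the top: 42 mm across flats (48.5 mm across corners), 22 mm high, bore 23 mm, about 0.2 kg. Origin: centre of its underside; z up; x points square to a flat. The fixture's pin reaches 6 mm into its bore. It rests on the collar, underside 62 mm above the bench at the start.
- collar: Steel round collar, third from the top: 54 mm diameter, 26 mm high, bore 24 mm, about 0.36 kg. Origin: centre of its underside; z up. It sits over the pin and rests on the block, underside 36 mm above the bench at the start.
- block: Aluminium square block, bottom of the stack: 64 x 64 mm, 24 mm high, bore 24 mm, 0.26 kg. Origin: centre of its underside (12 mm above the bench); x, y square to its sides. It lies on the fixture, a flange of 110 mm diameter, 12 mm high, fixed to the bench, with an upright pin of 12 mm diameter, top 68 mm above the bench. All parts rest loose, centred on the pin to 4 mm, each at its own yaw.
- nest_small: Nest for the cap: a round dish, recess 48 mm diameter, 60 mm outside. White plastic, dark floor pad, fixed to the bench; place and yaw vary. Rim 6 mm thick, top 10 mm above the bench; recess floor 4 mm above the bench. Origin: centre of its underside, on the bench; z up.
- nest_hex: Nest for the nut: hexagonal, recess 56 mm across flats, 68 mm outside; x points square to a flat; the nut may lie in it at any yaw. White plastic, dark floor pad, fixed to the bench; place and yaw vary. Rim 6 mm thick, top 10 mm above the bench; recess floor 4 mm above the bench. Origin: centre of its underside, on the bench; z up.
- nest_large: Nest for the collar: a round dish, recess 68 mm diameter, 80 mm outside. White plastic, dark floor pad, fixed to the bench; place and yaw vary. Rim 6 mm thick, top 10 mm above the bench; recess floor 4 mm above the bench. Origin: centre of its underside, on the bench; z up.
- nest_square: Nest for the block: square, recess 78 x 78 mm, 90 mm outside; x and y square to its sides; the block goes in with its sides along the nest's (any quarter turn). White plastic, dark floor pad, fixed to the bench; place and yaw vary. Rim 6 mm thick, top 10 mm above the bench; recess floor 4 mm above the bench. Origin: centre of its underside, on the bench; z up.
- bottle: Bystander: a loose white plastic bottle with a blue cap, 52 mm diameter, 130 mm high, standing on the bench to the left of the work. Origin: centre of its underside.
- screwdriver: Bystander: a loose screwdriver, 170 mm long, lying on the bench to the right of the work. Origin: under its middle; x towards the tip.
There are look-alikes about, which are no part of the job. What is shaped like the nest_small but blue or green is not meant. Leave any blue look-alike of the nut alone.

How it is judged:
By the outcome, as a careful person would: the job done as asked, in the order asked, and still so for the second after the job is handed in, with the robot touching nothing.
It also fails if it takes over 128 s, if anything falls off the work surface, if the arm or the gripper's body presses on something with over 40 N, if the wrist force passes 120 N, or if a joint passes its speed limit or range.

## Working session

There is one attempt and no reset: what is moved stays moved. The work goes in short steps, Python scripts to look and compute and a tool call to move; the robot and the scene stay as the last step left them, time stands still between calls to the robot, and variables do not carry over. Pictures are saved under pics/ and viewed, at most 14 in all, crops included, and the job is handed in when it is done.

Besides the shell and the picture viewer there is one more tool, called after "Call:" as a command line: name --argument value ..., lists and objects as JSON in quotes. drive_tool: Moves the arm, as the interface text tells. Its arguments: {"type":"object","properties":{"rows":{"type":"array","items":{"type":"array","items":{"type":"array","items":{"type":"number","minimum":-1,"maximum":1}}}}},"required":["rows"]}

```bash
mkdir -p pics; cat > h.py <<'E'
import numpy as np, cv2
from cell import env
np.set_printoptions(precision=1,suppress=True)
names=["cap","nut","collar","block","nest_small","nest_hex","nest_large","nest_square","bottle","screwdriver"]
def world(p,at): return (p["pose"]@np.r_[at,1])[:3]
def pix(p,w):
    c=np.linalg.inv(p["pose"])@np.r_[w,1]; k=p["camera_matrix"]@np.array([c[0],-c[1],-c[2]]); return k[:2]/k[2]
def ray(p,uv):
    d=np.linalg.inv(p["camera_matrix"])@np.array([uv[0],uv[1],1.]); d=p["pose"][:3,:3]@np.array([d[0],-d[1],-d[2]]); return p["pose"][:3,3],d
def onz(p,uv,z):
    o,d=ray(p,uv); return o+d*(z-o[2])/d[2]
def tri(ps,uvs):
    A=np.zeros((3,3));b=np.zeros(3)
    for p,uv in zip(ps,uvs):
        o,d=ray(p,uv); d=d/np.linalg.norm(d); M=np.eye(3)-np.outer(d,d); A+=M;b+=M@o
    return np.linalg.solve(A,b)
E
python3 - <<'E'
from h import *
s=env.state();print(s)
P={}
for n in ["scene","top"]:
    p=P[n]=env.read_camera(n); cv2.imwrite(f"pics/{n}0.png",p["color"]); print(n,p["pose"][:3,3],[k for k in p])
    for m in names:
        for r in env.place_of(m,p)[:3]:
            w=world(p,r["at"]); print(m,round(r["score"],2),w,pix(p,w))
E
```

```text
{'t': 0.0, 'joints': array([ 1.2,  0.5,  1.6,  0. ,  1.1, -0.1]), 'qvel': array([ 0.,  0.,  0.,  0., -0., -0.]), 'tau': array([ -0. , -61.3, -25.8,   0.1,   0. ,  -0. ]), 'eef_pos': array([182.1, 597.6, 233.1]), 'tcp_rot': array([-3.1, -0. ,  2.8]), 'ft_force': array([-0.5, -0.1, -0.2]), 'moment': array([ 0., -0., -0.]), 'grip_force': 0.0, 'opening': 1.0009760744666047}
scene [1038.9 -637.3  626.4] ['color', 'camera_matrix', 'pose', 'shot']
nut 0.85 [ 346.9 -225.    -0.5] [154.9 230.2]
nut 0.63 [ 482.2 -248.9   58. ] [179.4 239.2]
collar 0.58 [ 481.4 -247.6   36.5] [180.8 245.7]
block 0.7 [ 484.  -249.2   15.3] [182.2 253.3]
block 0.41 [ 653.  -375.1   -0.5] [192.4 332.9]
nest_small 0.72 [543.6 117.9  -0.7] [291.7 197.4]
nest_small 0.71 [624.3  14.3   2.7] [294.5 225. ]
nest_small 0.51 [643.6 111.9   1.8] [320.3 210.3]
nest_hex 0.72 [478.2 253.    2.1] [298.8 170.9]
nest_large 0.67 [ 623.7 -143.2    1.2] [256.6 258.6]
nest_square 0.81 [481.1   0.8   2.7] [249.5 207.5]
nest_square 0.53 [ 649.5 -376.1   -0.4] [190.7 332.3]
bottle 0.83 [613.8 382.    2.1] [355.5 167.8]
screwdriver 0.6 [ 648.  -371.9   -2.1] [191.9 330.9]
top [ 344.7   14.4 1072.1] ['color', 'camera_matrix', 'pose', 'shot']
cap 0.64 [ 485.2 -248.8   83.5] [346.6 203.2]
nut 0.64 [ 349.4 -228.1    1.4] [334.5 254. ]
nut 0.63 [ 481.1 -249.6   59.2] [344.7 205.9]
collar 0.66 [ 476.6 -253.6   34.4] [344.  208.6]
block 0.68 [ 479.3 -250.9   10.3] [340.9 208.8]
nest_small 0.89 [544.1 117.   -1.9] [215. 189.]
nest_small 0.86 [646.8 117.7   0.4] [214.9 155.2]
nest_small 0.81 [627.7  14.7  -4.2] [249.2 161.5]
nest_hex 0.83 [484.9 247.   -0.8] [170.6 209.2]
nest_large 0.91 [ 626.2 -147.3   -4. ] [303.  161.4]
nest_square 0.94 [484.7  -8.5  -1. ] [257.6 208.3]
bottle 0.89 [610.  380.8   2.1] [126.4 167.9]
screwdriver 0.62 [ 652.7 -379.1   -1.7] [379.5 151.9]
```

```bash
python3 - <<'E'
from h import *
a=cv2.imread("pics/scene0.png");b=cv2.imread("pics/top0.png")
cv2.imwrite("pics/v1.png",cv2.resize(a[120:370,120:420],None,fx=2.4,fy=2.4,interpolation=cv2.INTER_CUBIC))
cv2.imwrite("pics/v2.png",cv2.resize(b[100:290,110:410],None,fx=2.6,fy=2.6,interpolation=cv2.INTER_CUBIC))
E
```

```text
(no output)
```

View pics/v1.png

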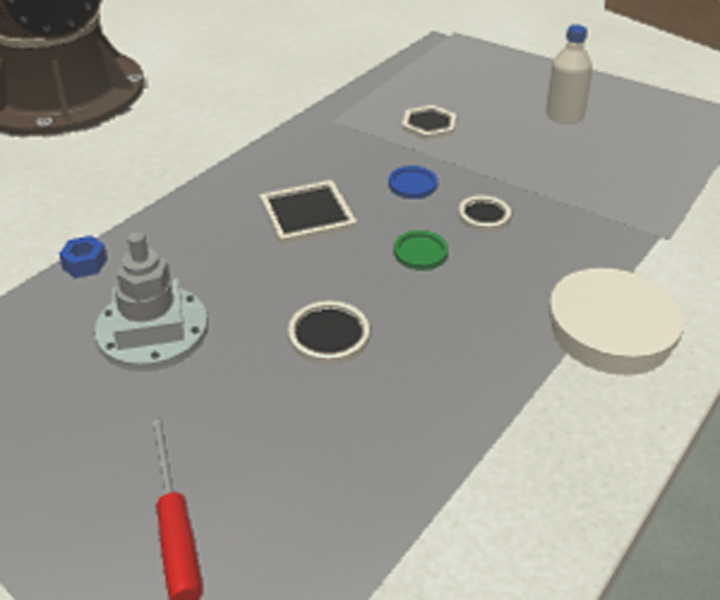

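View pics/v2.png

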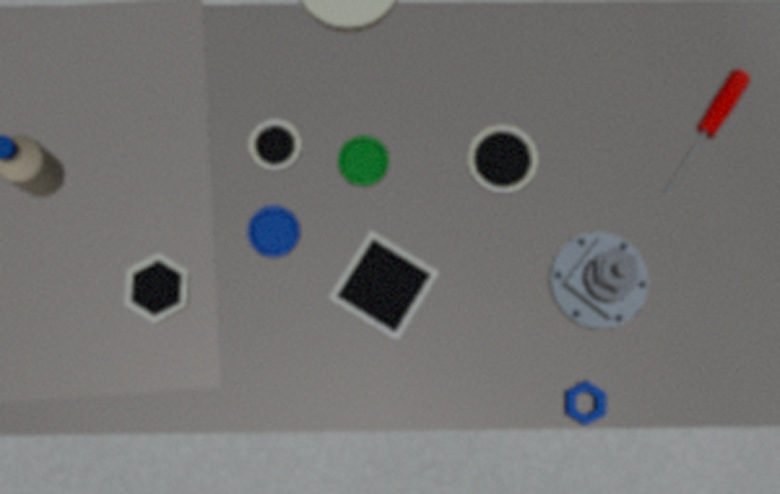

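The three small-dish candidates in v2 are white at (275,145), blue at (274,231) and green at (363,160). The white one, near world (645,117), fits the description. There are two hexagon nuts: the blue one at (585,402) is the decoy, and the steel one is in the stack at (610,270). Next I'll measure the nests from both fixed views and work out the move that puts the wrist camera over the stack.

```bash
cat >> h.py <<'E'
from scipy.spatial.transform import Rotation as Ro
def go(x,y,z,yaw=None):
    "print shift in tool axes (scaled) from measured pose to target"
    s=env.state(); R=Ro.from_euler("xyz",s["tcp_rot"]).as_matrix()
    cy=np.arctan2(R[1,0],R[0,0]); d=R.T@(np.array([x,y,z])-s["eef_pos"])
    dy=0 if yaw is None else yaw-cy
    print("at",s["eef_pos"],"yaw %.3f"%cy,"t %.2f"%s["t"],"shift/250",np.round(d/250,4),"az(/180) %.4f"%(-dy/np.pi),"tilt",np.round(Ro.from_matrix(R).as_rotvec(),3))
def dark(p,w,r=30,th=70):
    u,v=pix(p,w); u,v=int(u),int(v); g=cv2.cvtColor(p["color"],cv2.COLOR_BGR2GRAY)
    m=np.zeros_like(g); m[max(0,v-r):v+r,max(0,u-r):u+r]=1
    b=((g<th)&(m>0)).astype(np.uint8); n,l,st,c=cv2.connectedComponentsWithStats(b)
    i=1+np.argmax(st[1:,4]); cs,_=cv2.findContours((l==i).astype(np.uint8),cv2.RETR_EXTERNAL,cv2.CHAIN_APPROX_NONE)
    return c[i],cs[0][:,0,:],st[i]
E
python3 - <<'E'
from h import *
P=[env.read_camera(n) for n in ["scene","top"]]
N=dict(nest_small=(645,117),nest_hex=(483,248),nest_large=(626,-146),nest_square=(483,-5))
for n,w in N.items():
    D=[dark(p,np.r_[w,4.]) for p in P]
    t=tri(P,[d[0] for d in D]); 
    c=np.array([onz(P[1],q,4.)[:2] for q in D[1][1].astype(float)],np.float32)
    print(n,"tri",t,"top@4",onz(P[1],D[1][0],4.),"scene@4",onz(P[0],D[0][0],4.),cv2.minAreaRect(c))
go(480,-250,300)
p=env.read_camera("wrist"); print(p["pose"],p["camera_matrix"]); s=env.state(); print(s["eef_pos"],np.round(s["tcp_rot"],4),np.round(s["joints"],3))
cv2.imwrite("pics/w0.png",p["color"])
E
```

```text
nest_small tri [644.2 115.5   8.1] top@4 [645.3 115.8   4. ] scene@4 [641.7 120.5   4. ] ((644.9527587890625, 115.4573974609375), (40.21565628051758, 38.93585205078125), 0.08286869525909424)
nest_hex tri [480.1 247.3   9.8] top@4 [480.8 248.5   4. ] scene@4 [474.9 255.6   4. ] ((480.59405517578125, 249.044677734375), (55.842315673828125, 49.60747146606445), 1.1546552181243896)
nest_large tri [ 625.1 -145.2    7.6] top@4 [ 626.1 -145.7    4. ] scene@4 [ 622.8 -142.3    4. ] ((626.96630859375, -146.09852600097656), (60.10311508178711, 58.491661071777344), 89.41598510742188)
nest_square tri [480.5  -7.2   8.6] top@4 [481.2  -7.2   4. ] scene@4 [476.3  -2.6   4. ] ((481.48577880859375, -7.296783447265625), (74.11275482177734, 73.56726837158203), 57.866912841796875)
at [182.1 597.9 233.6] yaw 2.846 t 1.20 shift/250 [-2.1 -2.9 -0.3] az(/180) 0.0000 tilt [-0.5 -3.1 -0. ]
[[  0.3  -0.9  -0.2 116.1]
 [  1.    0.3   0.1 618.4]
 [  0.   -0.3   1.  385.4]
 [  0.    0.    0.    1. ]] [[333.9   0.  251.2]
 [  0.  333.9 188.7]
 [  0.    0.    1. ]]
[182.2 597.9 233.7] [3.1 0.  2.8] [ 1.2  0.5  1.6 -0.   1.1 -0.1]
```

```bash
cat >> h.py <<'E'
def plan(wps,jaw=None):
    "wps: list of (x,y,z,yaw,n rows); prints rows"
    s=env.state(); R=Ro.from_euler("xyz",s["tcp_rot"]).as_matrix()
    cy=np.arctan2(R[1,0],R[0,0]); pos=s["eef_pos"].copy(); rows=[]
    j=round(s["opening"],2) if jaw is None else jaw; j=min(j,1)
    for x,y,z,yaw,n in wps:
        for k in range(n,0,-1):
            T=Ro.from_euler("xyz",[np.pi,0,cy]).as_matrix()
            d=np.round(T.T@((np.array([x,y,z])-pos)/k)/250,3); a=np.round(-(yaw-cy)/k/np.pi,3)
            pos=pos+T@d*250; cy-=a*np.pi
            rows.append([float(v) for v in d]+[0,0,float(a),j])
    for i in range(0,len(rows),5): print([rows[i:i+5]])
    print("end",pos,round(cy,3),"from",s["eef_pos"],np.round(s["tcp_rot"],4),"t",round(s["t"],2))
E
python3 - <<'E'
from h import *
plan([(420,300,250,2.2,9),(480,100,250,1.8,5),(480,-230,240,1.09,9)],1)
E
```

```text
[[[-0.14, -0.096, -0.007, 0, 0, 0.023, 1], [-0.146, -0.085, -0.007, 0, 0, 0.023, 1], [-0.152, -0.075, -0.007, 0, 0, 0.023, 1], [-0.157, -0.064, -0.007, 0, 0, 0.023, 1], [-0.161, -0.052, -0.007, 0, 0, 0.023, 1]]]
[[[-0.165, -0.04, -0.008, 0, 0, 0.023, 1], [-0.167, -0.028, -0.007, 0, 0, 0.023, 1], [-0.169, -0.016, -0.008, 0, 0, 0.022, 1], [-0.169, -0.005, -0.007, 0, 0, 0.023, 1], [-0.158, -0.055, -0.0, 0, 0, 0.025, 1]]]
[[[-0.161, -0.043, -0.0, 0, 0, 0.025, 1], [-0.164, -0.03, -0.0, 0, 0, 0.026, 1], [-0.166, -0.016, -0.0, 0, 0, 0.025, 1], [-0.168, -0.003, -0.0, 0, 0, 0.026, 1], [-0.143, -0.033, 0.004, 0, 0, 0.025, 1]]]
[[[-0.145, -0.022, 0.004, 0, 0, 0.025, 1], [-0.146, -0.011, 0.005, 0, 0, 0.025, 1], [-0.147, 0.001, 0.004, 0, 0, 0.025, 1], [-0.146, 0.013, 0.005, 0, 0, 0.025, 1], [-0.145, 0.024, 0.004, 0, 0, 0.025, 1]]]
[[[-0.142, 0.035, 0.005, 0, 0, 0.025, 1], [-0.139, 0.046, 0.004, 0, 0, 0.025, 1], [-0.135, 0.057, 0.005, 0, 0, 0.026, 1]]]
end [ 480.  -230.   239.9] 1.09 from [182.2 597.9 233.7] [3.1 0.  2.8] t 1.25
```

Call:
drive_tool --rows '[[[-0.14,-0.096,-0.007,0,0,0.023,1],[-0.146,-0.085,-0.007,0,0,0.023,1],[-0.152,-0.075,-0.007,0,0,0.023,1],[-0.157,-0.064,-0.007,0,0,0.023,1],[-0.161,-0.052,-0.007,0,0,0.023,1]]]'

```text
t: 1.88
eef_pos: [314.9, 431.2, 242.6]
tcp_rot: [3.141, 0.0, 2.482]
ft_force: [0.4, 0.6, -0.8]
opening: 1.004
grip_force: 0.0
```

Call:
drive_tool --rows '[[[-0.165,-0.04,-0.008,0,0,0.023,1],[-0.167,-0.028,-0.007,0,0,0.023,1],[-0.169,-0.016,-0.008,0,0,0.022,1],[-0.169,-0.005,-0.007,0,0,0.023,1],[-0.158,-0.055,0,0,0,0.025,1]]]'

```text
t: 2.5
eef_pos: [433.2, 258.8, 250.0]
tcp_rot: [3.141, 0.0, 2.117]
ft_force: [-0.3, 1.2, 0.3]
opening: 0.999
grip_force: 0.0
```

Call:
drive_tool --rows '[[[-0.161,-0.043,0,0,0,0.025,1],[-0.164,-0.03,0,0,0,0.026,1],[-0.166,-0.016,0,0,0,0.025,1],[-0.168,-0.003,0,0,0,0.026,1],[-0.143,-0.033,0.004,0,0,0.025,1]]]'

```text
t: 3.12
eef_pos: [480.6, 61.7, 249.0]
tcp_rot: [3.141, 0.0, 1.718]
ft_force: [0.9, -0.5, 1.2]
opening: 1.001
grip_force: 0.0
```

Call:
drive_tool --rows '[[[-0.145,-0.022,0.004,0,0,0.025,1],[-0.146,-0.011,0.005,0,0,0.025,1],[-0.147,0.001,0.004,0,0,0.025,1],[-0.146,0.013,0.005,0,0,0.025,1],[-0.145,0.024,0.004,0,0,0.025,1]]]'

```text
t: 3.75
eef_pos: [480.0, -121.5, 243.5]
tcp_rot: [3.141, -0.0, 1.326]
ft_force: [1.1, 0.5, -0.8]
opening: 1.0
grip_force: 0.0
```

Call:
drive_tool --rows '[[[-0.142,0.035,0.005,0,0,0.025,1],[-0.139,0.046,0.004,0,0,0.025,1],[-0.135,0.057,0.005,0,0,0.026,1],[0,0,0,0,0,0,1]]]'

```text
t: 4.25
eef_pos: [479.9, -231.9, 239.6]
tcp_rot: [3.142, 0.0, 1.087]
ft_force: [0.4, 1.4, -0.2]
opening: 1.001
grip_force: 0.0
```

```bash
python3 - <<'E'
from h import *
import pickle
s=env.state(); print(s["eef_pos"],np.round(s["tcp_rot"],3).tolist(),np.round(s["joints"],2).tolist(),s["t"],s["ft_force"])
p=env.read_camera("wrist"); cv2.imwrite("pics/w1.png",p["color"]); pickle.dump(p,open("w1.pkl","wb"))
for m in names[:4]:
    for f in (env.place_of,env.search_frame):
      for r in f(m,p)[:2]:
        w=world(p,r["at"]); print(m,round(r["score"],2),w,pix(p,w))
E
```

```text
[ 479.9 -231.9  239.6] [3.142, 0.0, 1.087] [-0.57, 0.35, 1.78, -0.0, 1.01, -0.09] 4.25 [ 0.4  1.4 -0.2]
cap 0.87 [ 482.1 -249.    82.5] [259.4 193.7]
cap 0.75 [ 483.7 -245.5   86.8] [259.3 191.1]
cap 0.43 [ 469.4 -231.3   61. ] [239.9 178.8]
nut 0.82 [ 489.4 -250.7   60.9] [266.1 186.2]
nut 0.7 [ 349.  -227.2    1.7] [153.4 209.5]
nut 0.92 [ 362.3 -219.1   22.2] [154.4 204. ]
nut 0.82 [ 503.6 -244.4   85.5] [277.6 180.2]
collar 0.56 [ 481.7 -252.2   31.7] [259.4 184.1]
collar 0.77 [ 471.4 -230.4   61.1] [241.1 177.1]
block 0.86 [ 497.4 -239.1   34. ] [266.7 167.7]
```

View pics/w1.png

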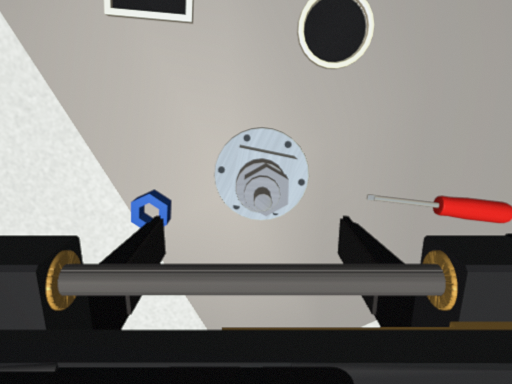

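The wrist view shows the steel stack centred on the flange at about (262,180), with the stem top near (263,200). The blue nut decoy is at (151,210) and the screwdriver is at (440,205). I'll take a second wrist view to triangulate.

Call:
drive_tool --rows '[[[-0.1,0.02,0.05,0,0,0,1],[-0.1,0.02,0.05,0,0,0,1],[-0.1,0,0.05,0,0,0,1],[0,0,0,0,0,0,1]]]'

```text
t: 5.2
eef_pos: [453.5, -301.7, 201.6]
tcp_rot: [-3.14, -0.0, 1.088]
ft_force: [-0.5, -0.2, 0.7]
opening: 1.001
grip_force: 0.0
```

```bash
python3 - <<'E'
from h import *
import pickle
p=env.read_camera("wrist"); pickle.dump(p,open("w2.pkl","wb"))
s=env.state(); print(s["eef_pos"])
for m in names[:4]:
    for f in (env.place_of,env.search_frame):
      for r in f(m,p)[:2]:
        w=world(p,r["at"]); print(m,round(r["score"],2),w,pix(p,w))
q=pickle.load(open("w1.pkl","rb"))
def crop(p,w,r,size):
    u,v=pix(p,w).astype(int); print("crop origin",u-r,v-r,"scale",size/2/r); u0,v0=max(u-r,0),max(v-r,0); print(u0,v0)
    return cv2.resize(p["color"][v0:v0+2*r,u0:u0+2*r],(size,size),interpolation=cv2.INTER_CUBIC)
cv2.imwrite("pics/v3.png",np.hstack([crop(q,[482,-250,70],48,400),crop(p,[482,-250,70],60,400)]))
E
```

```text
[ 454.  -301.1  202.2]
cap 0.72 [ 479.9 -249.9   81.9] [248.1 119.1]
cap 0.64 [ 481.1 -247.5   89.5] [247.8 116. ]
nut 0.82 [ 353.5 -226.4   -0.2] [133.5 151.3]
nut 0.9 [ 501.3 -253.2   87.4] [274.4 110.2]
nut 0.7 [ 354.6 -224.1   20.4] [126.1 151.8]
collar 0.63 [ 467.1 -242.2   58.6] [231.1 116.7]
block 0.68 [ 489.3 -248.1   39. ] [256.8 110. ]
crop origin 211 143 scale 4.166666666666667
211 143
crop origin 190 57 scale 3.3333333333333335
190 57
```

View pics/v3.png

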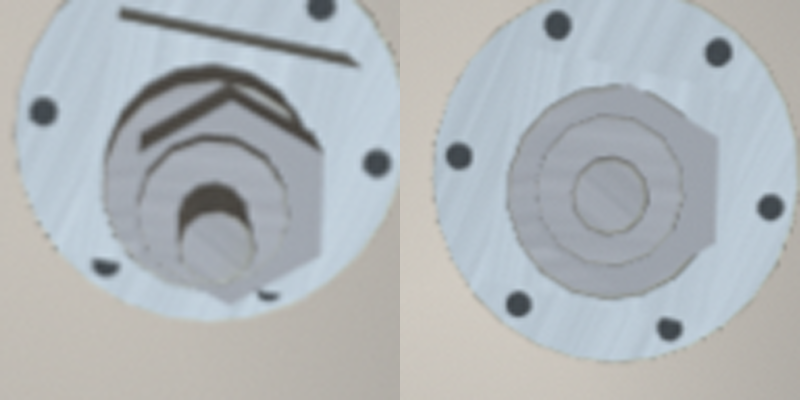

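Left crop: stem top at (218,249), nut flats on the right at x=322. Right crop: stem top at (610,195). I'll triangulate from these.

```bash
python3 - <<'E'
from h import *
import pickle
q,p=[pickle.load(open(f"w{i}.pkl","rb")) for i in (1,2)]
a=[(218.5/4.167+211-.5,249.5/4.167+143-.5),(210.5/3.333+190-.5,195.5/3.333+57-.5)]
print("stem top",tri([q,p],a),[onz(c,u,118.) for c,u in zip((q,p),a)])
# disc of cap in w2
a2=(211.5/3.333+190-.5,190.5/3.333+57-.5); print("disc",onz(p,a2,92.))
# nut right flat direction in w1 (x=322, y150..255) at z 84
f=[onz(q,(322/4.167+210.5,y/4.167+142.5),84.)[:2] for y in (150,255)]; d=f[1]-f[0]; print("flat",f,np.degrees(np.arctan2(d[1],d[0])),np.linalg.norm(d))
f=[onz(p,(x/3.333+189.5,y/3.333+56.5),84.)[:2] for x,y in((317,137),(315,242))]; d=f[1]-f[0]; print("flat",f,np.degrees(np.arctan2(d[1],d[0])),np.linalg.norm(d))
f=[onz(q,(x/4.167+210.5,y/4.167+142.5),36.)[:2] for x,y in((120,12),(345,58))]; d=f[1]-f[0]; print("block edge",f,np.degrees(np.arctan2(d[1],d[0])),np.linalg.norm(d))
E
```

```text
stem top [ 485.2 -247.5  119.7] [array([ 485., -248.,  118.]), array([ 485.1, -247.6,  118. ])]
disc [ 485.4 -247.6   92. ]
flat [array([ 512.8, -247.8]), array([ 501.8, -270.1])] -116.11847741546269 24.903244924492363
flat [array([ 512.8, -248.5]), array([ 501.7, -270. ])] -117.30071239454557 24.215248528934787
block edge [array([ 482.7, -203.6]), array([ 528.4, -241. ])] -39.287729638128944 59.03680559541295
```

```bash
python3 - <<'E'
from h import *
plan([(485.1,-247.8,202,1.105,2),(485.1,-247.8,114.5,1.105,3)],1)
E
```

```text
[[[0.122, 0.005, 0.001, 0, 0, -0.002, 1], [0.123, 0.007, 0.001, 0, 0, -0.003, 1], [-0.0, -0.0, 0.117, 0, 0, 0.0, 1], [-0.0, -0.0, 0.117, 0, 0, 0.0, 1], [-0.0, -0.0, 0.116, 0, 0, 0.0, 1]]]
end [ 485.2 -247.7  114.6] 1.106 from [ 454.4 -300.8  202.6] [ 3.1 -0.   1.1] t 5.65
```

Call:
drive_tool --rows '[[[0.122,0.005,0,0,0,-0.002,1],[0.123,0.007,0,0,0,-0.003,1],[0,0,0.117,0,0,0,1],[0,0,0.117,0,0,0,1],[0,0,0.08,0,0,0,1]]]'

```text
t: 6.28
eef_pos: [484.9, -247.7, 122.8]
tcp_rot: [-3.141, -0.0, 1.106]
ft_force: [0.4, 0.9, -0.3]
opening: 1.001
grip_force: 0.0
```

Call:
drive_tool --rows '[[[0,0,0.036,0,0,0,1],[0,0,0,0,0,0,1]]]'

```text
t: 6.52
eef_pos: [485.0, -248.1, 114.8]
tcp_rot: [-3.141, -0.0, 1.105]
ft_force: [0.2, -0.3, -0.5]
opening: 1.002
grip_force: 0.0
```

Call:
drive_tool --rows '[[[0,0,0,0,0,0,0],[0,0,0,0,0,0,0],[0,0,0,0,0,0,0],[0,0,0,0,0,0,0],[0,0,0,0,0,0,0]]]'

```text
t: 7.15
eef_pos: [485.0, -248.1, 114.9]
tcp_rot: [3.142, -0.0, 1.105]
ft_force: [0.4, 0.2, 0.1]
opening: 0.531
grip_force: 0.0
```

Call:
drive_tool --rows '[[[0,0,0,0,0,0,0],[0,0,0,0,0,0,0],[0,0,0,0,0,0,0]]]'

```text
t: 7.52
eef_pos: [485.0, -248.1, 114.8]
tcp_rot: [-3.142, -0.0, 1.105]
ft_force: [0.0, -0.4, 0.5]
opening: 0.217
grip_force: 0.1
```

Call:
drive_tool --rows '[[[0,0,0,0,0,0,0],[0,0,0,0,0,0,0],[0,0,0,0,0,0,0],[0,0,0,0,0,0,0]]]'

```text
t: 8.02
eef_pos: [485.0, -248.1, 114.8]
tcp_rot: [-3.142, -0.0, 1.105]
ft_force: [-1.1, 0.2, -1.0]
opening: 0.16
grip_force: 30.0
```

Call:
drive_tool --rows '[[[0,0,-0.04,0,0,0,0],[0,0,-0.12,0,0,0,0],[0,0,-0.12,0,0,0,0],[0,0,0,0,0,0,0]]]'

```text
t: 8.52
eef_pos: [485.8, -248.6, 187.2]
tcp_rot: [3.137, 0.001, 1.105]
ft_force: [-0.8, -0.1, -0.9]
opening: 0.161
grip_force: 30.0
```

```bash
python3 - <<'E'
from h import *
p=env.read_camera("wrist"); cv2.imwrite("pics/w3.png",p["color"])
plan([(560,-90,184.8,1.105,4),(644.8,115.7,184.8,1.105,6),(644.8,115.7,50,1.105,4)],0)
print([round(x,3) for x in env.state()["joints"]])
E
```

```text
[[[0.175, -0.004, 0.001, 0, 0, 0.0, 0], [0.175, -0.004, 0.001, 0, 0, 0.0, 0], [0.175, -0.004, 0.001, 0, 0, 0.0, 0], [0.175, -0.005, 0.001, 0, 0, 0.0, 0], [0.148, -0.011, -0.0, 0, 0, 0.0, 0]]]
[[[0.148, -0.011, -0.0, 0, 0, 0.0, 0], [0.148, -0.011, -0.0, 0, 0, 0.0, 0], [0.148, -0.011, -0.0, 0, 0, 0.0, 0], [0.148, -0.011, -0.0, 0, 0, 0.0, 0], [0.147, -0.011, -0.0, 0, 0, 0.0, 0]]]
[[[0.0, 0.0, 0.135, 0, 0, 0.0, 0], [0.0, 0.0, 0.135, 0, 0, 0.0, 0], [0.0, 0.0, 0.134, 0, 0, 0.0, 0], [0.0, 0.0, 0.135, 0, 0, 0.0, 0]]]
end [644.8 115.6  50. ] 1.105 from [ 485.2 -248.2  185.7] [3.1 0.  1.1] t 8.57
[np.float64(-0.594), np.float64(0.434), np.float64(1.812), np.float64(0.0), np.float64(0.893), np.float64(-0.129)]
```

View pics/w3.png

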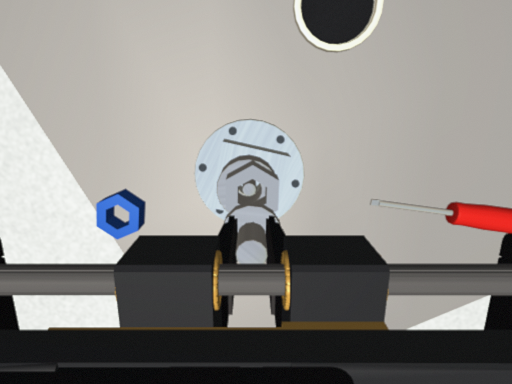

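The cap is held at stem height and the nut stayed in place at (248,185). I'll move towards the white small nest and stop short to confirm it.

Call:
drive_tool --rows '[[[0.175,-0.004,0,0,0,0,0],[0.175,-0.004,0,0,0,0,0],[0.175,-0.004,0,0,0,0,0],[0.175,-0.005,0,0,0,0,0],[0.148,-0.011,0,0,0,0,0]]]'

```text
t: 9.2
eef_pos: [574.0, -53.9, 183.6]
tcp_rot: [-3.14, 0.0, 1.106]
ft_force: [-0.2, 0.5, -1.1]
opening: 0.162
grip_force: 30.0
```

Call:
drive_tool --rows '[[[0.148,-0.011,0,0,0,0,0],[0.148,-0.011,0,0,0,0,0],[0,0,0,0,0,0,0]]]'

```text
t: 9.57
eef_pos: [602.2, 15.0, 183.5]
tcp_rot: [-3.14, 0.0, 1.108]
ft_force: [0.3, -0.5, -1.8]
opening: 0.157
grip_force: 30.0
```

```bash
python3 - <<'E'
from h import *
p=env.read_camera("wrist"); 
for r in env.place_of("nest_small",p)[:3]:
    w=world(p,r["at"]); print(round(r["score"],2),w,pix(p,w))
u,v=pix(p,[645,116,5]); print(u,v)
d=dark(p,[645,116,4.],35); print(onz(p,d[0],4.),d[0],d[2])
c=np.array([onz(p,q,4.)[:2] for q in d[1].astype(float)],np.float32); print(cv2.minEnclosingCircle(c))
cv2.imwrite("pics/v4.png",cv2.resize(p["color"][0:240],(800,375)))
plan([(644.8,115.7,184.8,1.105,3),(644.8,115.7,48,1.105,4)],0)
E
```

```text
0.85 [627.3  15.2   2.9] [271.6 163.1]
0.76 [647.6 117.2  -1.4] [244.1  57.5]
0.62 [549.7 117.6   0.8] [154.  104.7]
242.0203694739088 59.166465820656406
[647.4 116.    4. ] [244.3  58.1] [ 221   33   48   51 1929]
((647.1544189453125, 115.60840606689453), 22.305334091186523)
[[[0.148, -0.01, -0.001, 0, 0, 0.0, 0], [0.148, -0.01, -0.001, 0, 0, 0.0, 0], [0.148, -0.01, -0.002, 0, 0, 0.0, 0], [0.0, 0.0, 0.137, 0, 0, 0.0, 0], [0.0, 0.0, 0.137, 0, 0, 0.0, 0]]]
[[[0.0, 0.0, 0.137, 0, 0, 0.0, 0], [0.0, 0.0, 0.136, 0, 0, 0.0, 0]]]
end [644.7 115.6  48.1] 1.106 from [601.7  13.  183.8] [-3.1  0.   1.1] t 9.68
```

View pics/v4.png

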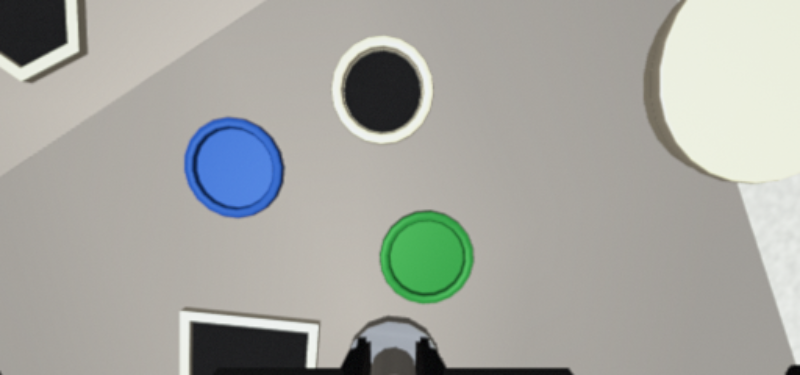

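The white dish with the dark pad, at (382,90) in the crop, is the target. Blue at (234,167) and green at (427,256) are look-alikes. I'll place at (646,116).

Call:
drive_tool --rows '[[[0.148,-0.008,0,0,0,0,0],[0.149,-0.008,0,0,0,0,0],[0.149,-0.007,0,0,0,0,0],[0,0,0.15,0,0,0,0],[0,0,0.15,0,0,0,0]]]'

```text
t: 10.3
eef_pos: [646.9, 114.4, 108.8]
tcp_rot: [3.141, -0.0, 1.105]
ft_force: [0.4, 0.0, -2.3]
opening: 0.161
grip_force: 30.0
```

Call:
drive_tool --rows '[[[0,0,0.15,0,0,0,0],[0,0,0.07,0,0,0,0],[0,0,0,0,0,0,0]]]'

```text
t: 10.68
eef_pos: [646.8, 114.5, 54.1]
tcp_rot: [-3.14, 0.001, 1.105]
ft_force: [-0.1, 0.5, -0.8]
opening: 0.159
grip_force: 30.0
```

```bash
python3 - <<'E'
from h import *
plan([(646,115.8,35.5,1.105,2)],0)
E
```

```text
[[[0.002, -0.003, 0.037, 0, 0, -0.0, 0], [0.001, -0.002, 0.037, 0, 0, -0.0, 0]]]
end [646.  115.7  35.6] 1.105 from [646.8 114.5  54.1] [-3.1  0.   1.1] t 10.68
```

Call:
drive_tool --rows '[[[0.002,-0.003,0.04,0,0,0,0],[0.001,-0.002,0.025,0,0,0,0],[0,0,0.01,0,0,0,0],[0,0,0,0,0,0,0]]]'

```text
t: 11.18
eef_pos: [646.3, 116.6, 36.2]
tcp_rot: [3.142, -0.0, 1.105]
ft_force: [-0.2, -0.1, -0.5]
opening: 0.16
grip_force: 30.0
```

Call:
drive_tool --rows '[[[0,0,0.004,0,0,0,0],[0,0,0.002,0,0,0,0],[0,0,0,0,0,0,0]]]'

```text
t: 11.55
eef_pos: [646.4, 116.6, 34.9]
tcp_rot: [3.141, -0.0, 1.105]
ft_force: [0.0, -0.2, 1.1]
opening: 0.159
grip_force: 30.0
```

Call:
drive_tool --rows '[[[0,0,0,0,0,0,0.3],[0,0,0,0,0,0,0.6],[0,0,0,0,0,0,0.6],[0,0,0,0,0,0,0.6]]]'

```text
t: 12.05
eef_pos: [646.3, 116.5, 34.6]
tcp_rot: [-3.142, -0.0, 1.105]
ft_force: [0.9, 0.1, 0.4]
opening: 0.527
grip_force: 0.0
```

Call:
drive_tool --rows '[[[0,0,-0.03,0,0,0,0.7],[0,0,-0.15,0,0,0,0.8],[0,0,-0.2,0,0,0,0.8],[0,0,-0.2,0,0,0,0.8],[0,0,0,0,0,0,0.8]]]'

```text
t: 12.68
eef_pos: [647.7, 116.7, 184.4]
tcp_rot: [3.135, -0.004, 1.105]
ft_force: [-0.5, 0.6, -0.3]
opening: 0.802
grip_force: 0.0
```

```bash
python3 - <<'E'
from h import *
p=env.read_camera("wrist"); 
for r in env.place_of("cap",p)[:2]:
    w=world(p,r["at"]); print(round(r["score"],2),w,pix(p,w))
cv2.imwrite("pics/v5.png",p["color"][100:300,130:380])
plan([(565,-90,195,1.105,5),(478,-258,200,1.105,5)],1)
E
```

```text
0.79 [644.  112.3   4.2] [246.7 180.3]
[[[-0.177, 0.016, -0.012, 0, 0, 0.0, 1], [-0.177, 0.016, -0.012, 0, 0, 0.0, 1], [-0.177, 0.016, -0.012, 0, 0, 0.0, 1], [-0.176, 0.016, -0.012, 0, 0, 0.0, 1], [-0.177, 0.017, -0.011, 0, 0, 0.0, 1]]]
[[[-0.151, -0.002, -0.004, 0, 0, 0.0, 1], [-0.151, -0.002, -0.004, 0, 0, 0.0, 1], [-0.152, -0.002, -0.004, 0, 0, 0.0, 1], [-0.151, -0.002, -0.004, 0, 0, 0.0, 1], [-0.152, -0.002, -0.004, 0, 0, 0.0, 1]]]
end [ 477.9 -258.1  199.9] 1.105 from [646.1 116.5 180.1] [ 3.1 -0.   1.1] t 12.78
```

View pics/v5.png

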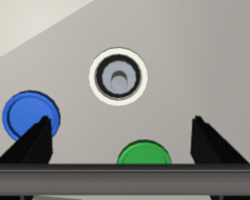

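The cap stands in the small white nest at (118,78), upright and with dark floor all round. Now back to the stack for the nut.

Call:
drive_tool --rows '[[[-0.177,0.016,-0.012,0,0,0,1],[-0.177,0.016,-0.012,0,0,0,1],[-0.177,0.016,-0.012,0,0,0,1],[-0.176,0.016,-0.012,0,0,0,1],[-0.177,0.017,-0.011,0,0,0,1]]]'

```text
t: 13.4
eef_pos: [564.1, -91.2, 193.1]
tcp_rot: [-3.139, 0.0, 1.105]
ft_force: [0.2, -0.4, 0.5]
opening: 1.0
grip_force: 0.0
```

Call:
drive_tool --rows '[[[-0.151,-0.002,-0.004,0,0,0,1],[-0.151,-0.002,-0.004,0,0,0,1],[-0.152,-0.002,-0.004,0,0,0,1],[-0.151,-0.002,-0.004,0,0,0,1],[-0.152,-0.002,-0.004,0,0,0,1]]]'

```text
t: 14.02
eef_pos: [476.9, -258.8, 198.1]
tcp_rot: [-3.139, -0.0, 1.105]
ft_force: [-0.7, 0.3, -0.5]
opening: 0.998
grip_force: 0.0
```

Call:
drive_tool --rows '[[[-0.1,0,0,0,0,0,1],[0,0,0,0,0,0,1],[0,0,0,0,0,0,1]]]'

```text
t: 14.4
eef_pos: [466.8, -279.7, 198.6]
tcp_rot: [-3.14, -0.001, 1.105]
ft_force: [-1.0, 0.2, -0.3]
opening: 0.998
grip_force: 0.0
```

```bash
python3 - <<'E'
from h import *
import pickle
p=env.read_camera("wrist"); pickle.dump(p,open("w4.pkl","wb"))
u,v=pix(p,[488,-249,84]).astype(int); print(u,v)
cv2.imwrite("pics/v6.png",cv2.resize(p["color"][v-50:v+50,u-50:u+50],(600,600),interpolation=cv2.INTER_CUBIC))
for m in names[1:4]:
  for r in env.place_of(m,p)[:2]:
    w=world(p,r["at"]); print(m,round(r["score"],2),w,pix(p,w))
s=env.state();print(s["eef_pos"],s["t"])
E
```

```text
255 146
nut 0.86 [ 490.4 -250.1   59.1] [258.1 142.6]
nut 0.73 [ 350.7 -228.4    0.5] [131.5 176.4]
collar 0.63 [ 482.8 -249.1   35.1] [249.9 142.1]
block 0.77 [ 486.  -252.2   13.4] [254.3 140.9]
[ 467.2 -279.6  199.2] 14.6
```

View pics/v6.png

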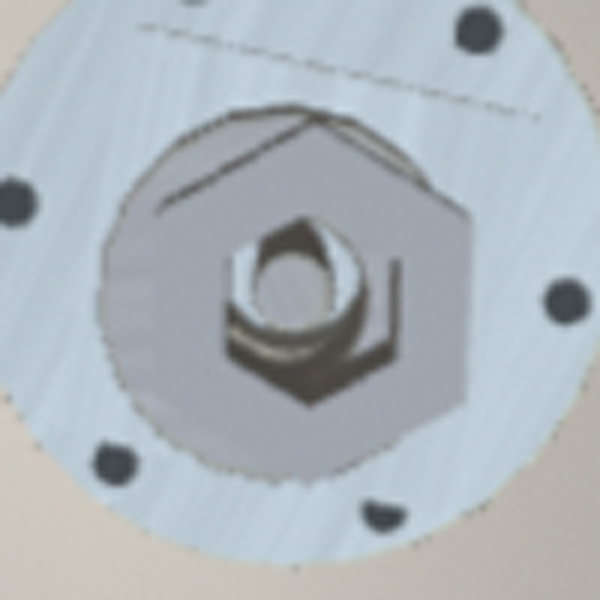

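The nut's top face spans corners (157,213), (315,118), (470,215) and (467,402), with its centre at about (312,309) in the crop. The pin is visible in the bore.

```bash
python3 - <<'E'
from h import *
import pickle
p=pickle.load(open("w4.pkl","rb"))
f=lambda x,y,z:onz(p,((x+.5)/6+205-.5,(y+.5)/6+96-.5),z)[:2]
print("nut",f(312,309,84.)); C=[f(x,y,84.) for x,y in((157,213),(315,118),(470,215),(467,402))]
for a,b in zip(C,C[1:]): d=b-a; print(np.degrees(np.arctan2(d[1],d[0]))%60,np.linalg.norm(d))
print("mid",(C[0]+C[3])/2)
# collar outline left points & bottom at z=62
K=np.array([f(x,y,62.) for x,y in((100,295),(118,210),(180,140),(285,105),(108,340),(150,415),(210,460),(295,482))],np.float32)
A=np.c_[2*K,np.ones(len(K))]; s=np.linalg.lstsq(A,(K**2).sum(1),rcond=None)[0]; print("collar",s[:2],np.sqrt(s[2]+s[0]**2+s[1]**2))
print("pin",f(291,282,68.))
n=f(312,309,84.); plan([(n[0],n[1],199,1.105,1),(n[0],n[1],89.5,1.105,3)],1)
E
```

```text
nut [ 488.7 -249.9]
3.868390262598031 24.05915726655921
1.976578808701511 23.946376327747725
3.8099098001700042 24.91860756115006
mid [ 488.9 -250. ]
collar [ 485.5 -249.6] 26.99346506711915
pin [ 487.  -247.2]
[[[0.145, 0.024, 0.001, 0, 0, 0.0, 1], [-0.0, -0.0, 0.146, 0, 0, 0.0, 1], [-0.0, -0.0, 0.146, 0, 0, 0.0, 1], [-0.0, -0.0, 0.146, 0, 0, 0.0, 1]]]
end [ 488.7 -249.9   89.4] 1.107 from [ 467.2 -279.6  199.2] [-3.1 -0.   1.1] t 14.6
```

Call:
drive_tool --rows '[[[0.145,0.024,0,0,0,0,1],[0,0,0.146,0,0,0,1],[0,0,0.146,0,0,0,1],[0,0,0.11,0,0,0,1],[0,0,0.036,0,0,0,1]]]'

```text
t: 15.22
eef_pos: [488.2, -249.9, 88.6]
tcp_rot: [-3.139, -0.0, 1.106]
ft_force: [-0.7, 0.3, 0.3]
opening: 1.002
grip_force: 0.0
```

Call:
drive_tool --rows '[[[0,0,0,0,0,0,1],[0,0,0,0,0,0,1]]]'

```text
t: 15.48
eef_pos: [488.9, -250.9, 90.9]
tcp_rot: [3.14, 0.0, 1.106]
ft_force: [0.6, 0.6, -0.2]
opening: 1.003
grip_force: 0.0
```

Call:
drive_tool --rows '[[[0,0,0.006,0,0,0,0],[0,0,0,0,0,0,0],[0,0,0,0,0,0,0],[0,0,0,0,0,0,0],[0,0,0,0,0,0,0]]]'

```text
t: 16.1
eef_pos: [488.4, -250.7, 88.3]
tcp_rot: [-3.142, -0.0, 1.105]
ft_force: [-1.0, 0.4, 0.2]
opening: 0.532
grip_force: 0.0
```

Call:
drive_tool --rows '[[[0,0,0,0,0,0,0],[0,0,0,0,0,0,0],[0,0,0,0,0,0,0],[0,0,0,0,0,0,0]]]'

```text
t: 16.6
eef_pos: [488.3, -250.6, 88.3]
tcp_rot: [-3.141, -0.0, 1.105]
ft_force: [-2.6, 1.0, 1.1]
opening: 0.436
grip_force: 30.0
```

Call:
drive_tool --rows '[[[0,0,-0.04,0,0,0,0],[0,0,-0.12,0,0,0,0],[0,0,-0.16,0,0,0,0],[0,0,0,0,0,0,0]]]'

```text
t: 17.1
eef_pos: [489.6, -251.4, 171.4]
tcp_rot: [3.136, 0.001, 1.105]
ft_force: [-0.5, 0.4, -3.2]
opening: 0.44
grip_force: 30.0
```

```bash
python3 - <<'E'
from h import *
plan([(478,140,168,1.105,9)],0)
E
```

```text
[[[0.153, -0.083, 0.001, 0, 0, 0.0, 0], [0.153, -0.083, 0.002, 0, 0, 0.0, 0], [0.153, -0.083, 0.001, 0, 0, 0.0, 0], [0.153, -0.083, 0.002, 0, 0, 0.0, 0], [0.153, -0.082, 0.001, 0, 0, 0.0, 0]]]
[[[0.153, -0.083, 0.002, 0, 0, 0.0, 0], [0.153, -0.082, 0.001, 0, 0, 0.0, 0], [0.154, -0.083, 0.002, 0, 0, 0.0, 0], [0.153, -0.082, 0.001, 0, 0, 0.0, 0]]]
end [478.  139.9 168.1] 1.105 from [ 489.6 -251.4  171.4] [3.1 0.  1.1] t 17.1
```

Call:
drive_tool --rows '[[[0.153,-0.083,0,0,0,0,0],[0.153,-0.083,0,0,0,0,0],[0.153,-0.083,0,0,0,0,0],[0.153,-0.083,0,0,0,0,0],[0.153,-0.082,0,0,0,0,0]]]'

```text
t: 17.73
eef_pos: [481.5, -32.0, 167.8]
tcp_rot: [-3.141, -0.0, 1.105]
ft_force: [1.0, 1.3, -1.4]
opening: 0.439
grip_force: 30.0
```

Call:
drive_tool --rows '[[[0.153,-0.083,0,0,0,0,0],[0.153,-0.082,0,0,0,0,0],[0.154,-0.083,0,0,0,0,0],[0.153,-0.082,0,0,0,0,0],[0,0,0,0,0,0,0]]]'

```text
t: 18.35
eef_pos: [476.4, 142.8, 167.7]
tcp_rot: [-3.141, 0.0, 1.109]
ft_force: [-0.1, -0.3, -2.3]
opening: 0.44
grip_force: 30.0
```

```bash
cat >> h.py <<'E'
def nest(n,w):
    p=env.read_camera("wrist")
    for r in env.place_of(n,p)[:2]: print(n,round(r["score"],2),world(p,r["at"]))
    d=dark(p,np.r_[w,4.],60); c=np.array([onz(p,q,4.)[:2] for q in d[1].astype(float)],np.float32)
    print("centroid",onz(p,d[0],4.),"box",d[2],cv2.minEnclosingCircle(c),cv2.minAreaRect(c)); return p
E
python3 - <<'E'
from h import *
nest("nest_hex",(480.8,248.5))
plan([(480.8,248.5,168,1.105,3)],0)
E
```

```text
nest_hex 0.81 [484.2 247.7  -1.5]
centroid [482.9 248.4   4. ] box [ 172   35   64   74 3455] ((482.6137390136719, 247.70407104492188), 31.183866500854492) ((482.5843200683594, 247.70022583007812), (62.30989074707031, 54.90747833251953), 57.7061653137207)
[[[0.131, -0.059, -0.0, 0, 0, 0.0, 0], [0.131, -0.059, -0.0, 0, 0, 0.0, 0], [0.131, -0.06, -0.001, 0, 0, 0.0, 0]]]
end [480.8 248.5 168.1] 1.107 from [476.6 140.7 167.8] [-3.1  0.   1.1] t 18.45
```

Call:
drive_tool --rows '[[[0.131,-0.059,0,0,0,0,0],[0.131,-0.059,0,0,0,0,0],[0.133,-0.056,0,0,0,0,0],[0,0,0.12,0,0,0,0],[0,0,0.15,0,0,0,0]]]'

```text
t: 19.08
eef_pos: [482.9, 247.8, 100.3]
tcp_rot: [3.14, -0.001, 1.105]
ft_force: [1.4, -0.6, -2.6]
opening: 0.44
grip_force: 30.0
```

Call:
drive_tool --rows '[[[0,0,0.15,0,0,0,0],[0,0,0.05,0,0,0,0],[0,0,0,0,0,0,0],[0,0,0,0,0,0,0]]]'

```text
t: 19.58
eef_pos: [483.0, 248.3, 52.1]
tcp_rot: [3.14, -0.001, 1.105]
ft_force: [-0.2, 0.4, -1.4]
opening: 0.44
grip_force: 30.0
```

```bash
python3 - <<'E'
from h import *
plan([(482.0,248.2,31.5,1.105,3)],0)
E
```

```text
[[[-0.001, -0.001, 0.027, 0, 0, -0.0, 0], [-0.001, -0.001, 0.028, 0, 0, -0.0, 0], [-0.0, -0.001, 0.027, 0, 0, -0.0, 0]]]
end [482.1 248.2  31.6] 1.105 from [483.  248.3  52.1] [ 3.1 -0.   1.1] t 19.57
```

Call:
drive_tool --rows '[[[-0.001,-0.001,0.04,0,0,0,0],[-0.001,-0.001,0.028,0,0,0,0],[0,-0.001,0.013,0,0,0,0],[0,0,0,0,0,0,0],[0,0,0,0,0,0,0]]]'

```text
t: 20.2
eef_pos: [481.4, 248.3, 30.6]
tcp_rot: [3.142, -0.0, 1.105]
ft_force: [-0.7, 0.1, -2.2]
opening: 0.439
grip_force: 30.0
```

Call:
drive_tool --rows '[[[0,0,0.002,0,0,0,0],[0,0,0,0,0,0,0]]]'

```text
t: 20.45
eef_pos: [481.5, 248.4, 30.3]
tcp_rot: [3.141, -0.0, 1.105]
ft_force: [-1.1, -0.3, 1.1]
opening: 0.439
grip_force: 30.0
```

Call:
drive_tool --rows '[[[0,0,0,0,0,0,0.55],[0,0,0,0,0,0,0.8],[0,0,0,0,0,0,0.8],[0,0,0,0,0,0,0.8]]]'

```text
t: 20.95
eef_pos: [481.4, 248.3, 30.1]
tcp_rot: [3.142, -0.0, 1.105]
ft_force: [0.7, -0.2, -0.3]
opening: 0.778
grip_force: 0.0
```

Call:
drive_tool --rows '[[[0,0,-0.04,0,0,0,0.8],[0,0,-0.15,0,0,0,0.8],[0,0,-0.2,0,0,0,0.8],[0,0,-0.2,0,0,0,0.8],[0,0,0,0,0,0,0.8]]]'

```text
t: 21.58
eef_pos: [482.6, 248.8, 181.7]
tcp_rot: [3.137, -0.005, 1.105]
ft_force: [-0.2, -0.1, -0.8]
opening: 0.8
grip_force: 0.0
```

```bash
python3 - <<'E'
from h import *
p=env.read_camera("wrist"); 
for r in env.place_of("nut",p)[:2]:
    w=world(p,r["at"]); print(round(r["score"],2),w,pix(p,w))
cv2.imwrite("pics/v7.png",cv2.resize(p["color"][100:280,130:380],None,fx=2,fy=2))
plan([(482,-30,180,1.105,6),(470,-278,180,1.105,6)],1)
E
```

```text
0.83 [484.2 250.1   5.8] [249.2 174.2]
[[[-0.166, 0.084, -0.001, 0, 0, 0.0, 1], [-0.165, 0.084, -0.001, 0, 0, 0.0, 1], [-0.166, 0.084, -0.001, 0, 0, 0.0, 1], [-0.165, 0.083, -0.002, 0, 0, 0.0, 1], [-0.166, 0.084, -0.001, 0, 0, 0.0, 1]]]
[[[-0.165, 0.083, -0.002, 0, 0, 0.0, 1], [-0.151, 0.067, 0.0, 0, 0, 0.0, 1], [-0.151, 0.067, 0.0, 0, 0, 0.0, 1], [-0.152, 0.067, 0.0, 0, 0, 0.0, 1], [-0.151, 0.067, 0.0, 0, 0, 0.0, 1]]]
[[[-0.152, 0.067, 0.0, 0, 0, 0.0, 1], [-0.151, 0.068, 0.0, 0, 0, 0.0, 1]]]
end [ 470.1 -278.   180.1] 1.105 from [481.2 248.2 178.1] [ 3.1 -0.   1.1] t 21.68
```

View pics/v7.png

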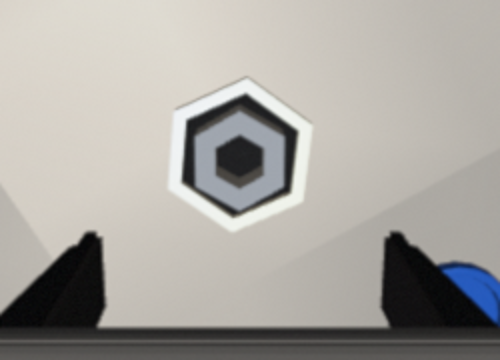

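The nut lies flat in the hexagon nest at (240,158), with dark floor showing all round. Back to the stack for the collar.

Call:
drive_tool --rows '[[[-0.166,0.084,-0.001,0,0,0,1],[-0.165,0.084,-0.001,0,0,0,1],[-0.166,0.084,-0.001,0,0,0,1],[-0.165,0.083,-0.002,0,0,0,1],[-0.166,0.084,-0.001,0,0,0,1]]]'

```text
t: 22.3
eef_pos: [481.4, 14.9, 177.9]
tcp_rot: [-3.139, 0.001, 1.105]
ft_force: [-0.4, 0.5, -0.5]
opening: 0.999
grip_force: 0.0
```

Call:
drive_tool --rows '[[[-0.165,0.083,-0.002,0,0,0,1],[-0.151,0.067,0,0,0,0,1],[-0.151,0.067,0,0,0,0,1],[-0.152,0.067,0,0,0,0,1],[-0.151,0.067,0,0,0,0,1]]]'

```text
t: 22.92
eef_pos: [473.4, -196.2, 178.2]
tcp_rot: [-3.139, -0.0, 1.105]
ft_force: [-0.1, 0.3, -0.3]
opening: 1.001
grip_force: 0.0
```

Call:
drive_tool --rows '[[[-0.152,0.067,0,0,0,0,1],[-0.151,0.068,0,0,0,0,1],[0,0,0,0,0,0,1],[0,0,0,0,0,0,1]]]'

```text
t: 23.42
eef_pos: [469.7, -277.2, 178.5]
tcp_rot: [-3.139, -0.001, 1.105]
ft_force: [0.4, 0.6, -0.1]
opening: 1.003
grip_force: 0.0
```

```bash
python3 - <<'E'
from h import *
import pickle
p=env.read_camera("wrist"); pickle.dump(p,open("w5.pkl","wb"))
u,v=pix(p,[486,-250,50]).astype(int); print(u,v)
cv2.imwrite("pics/v8.png",cv2.resize(p["color"][v-60:v+60,u-60:u+60],(600,600),interpolation=cv2.INTER_CUBIC))
for m in names[2:4]:
  for r in env.place_of(m,p)[:2]:
    w=world(p,r["at"]); print(m,round(r["score"],2),w,pix(p,w))
s=env.state();print(s["eef_pos"],s["t"])
E
```

```text
251 150
collar 0.88 [ 480.6 -248.7   34.3] [245.8 149.5]
block 0.74 [ 486.9 -251.5   14.2] [253.4 146.2]
[ 470.3 -276.9  179.3] 23.575
```

View pics/v8.png

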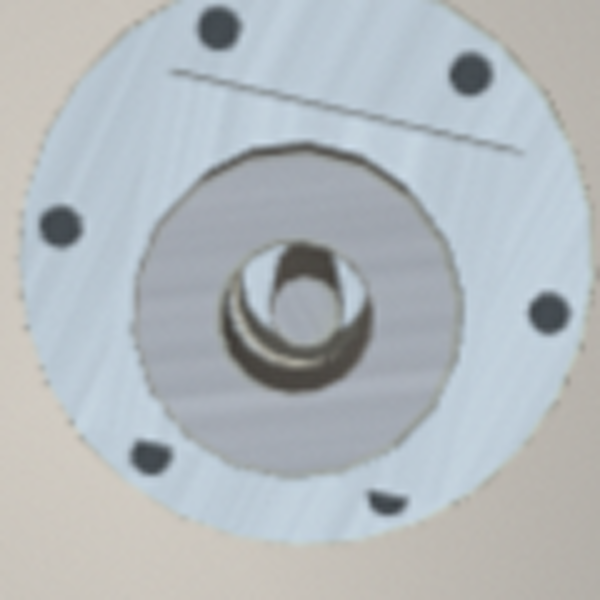

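The collar's top circle is centred at (300,313) in the crop, and the block's far edge runs from (170,70) to (522,152).

```bash
python3 - <<'E'
from h import *
import pickle
p=pickle.load(open("w5.pkl","rb"))
f=lambda x,y,z:onz(p,((x+.5)/5+191-.5,(y+.5)/5+90-.5),z)[:2]
n=f(300,313,62.); print("collar",n,"bore",f(297,317,62.),"diam",np.linalg.norm(f(137,313,62.)-f(463,313,62.)))
a,b=f(170,70,36.),f(522,152,36.); d=b-a; print("block edge",a,b,np.linalg.norm(d),np.degrees(np.arctan2(d[1],d[0])))
plan([(n[0],n[1],179,1.105,1),(n[0],n[1],64,1.105,4)],1)
E
```

```text
collar [ 485.3 -249.2] bore [ 484.6 -249.5] diam 52.65085082387695
block edge [ 482.4 -205.3] [ 530.3 -244.8] 62.114149317246984 -39.43408632693091
[[[0.126, 0.004, 0.001, 0, 0, 0.0, 1], [-0.0, 0.0, 0.115, 0, 0, 0.0, 1], [-0.0, 0.0, 0.115, 0, 0, 0.0, 1], [-0.0, 0.0, 0.115, 0, 0, 0.0, 1], [-0.0, 0.0, 0.115, 0, 0, 0.0, 1]]]
end [ 485.3 -249.2   64.1] 1.106 from [ 470.3 -276.9  179.3] [-3.1 -0.   1.1] t 23.57
```

Call:
drive_tool --rows '[[[0.126,0.004,0,0,0,0,1],[0,0,0.14,0,0,0,1],[0,0,0.14,0,0,0,1],[0,0,0.12,0,0,0,1],[0,0,0.06,0,0,0,1]]]'

```text
t: 24.2
eef_pos: [485.1, -249.3, 63.4]
tcp_rot: [-3.14, -0.0, 1.106]
ft_force: [-0.2, 0.7, 0.1]
opening: 1.0
grip_force: 0.0
```

Call:
drive_tool --rows '[[[0,0,0,0,0,0,1],[0,0,0,0,0,0,0.9],[0,0,0,0,0,0,0.8]]]'

```text
t: 24.58
eef_pos: [485.7, -250.4, 65.6]
tcp_rot: [3.14, 0.0, 1.105]
ft_force: [0.3, -0.2, -0.1]
opening: 0.846
grip_force: 0.0
```

Call:
drive_tool --rows '[[[0,0,0.003,0,0,0,0],[0,0,0,0,0,0,0],[0,0,0,0,0,0,0],[0,0,0,0,0,0,0],[0,0,0,0,0,0,0]]]'

```text
t: 25.2
eef_pos: [484.4, -249.7, 63.9]
tcp_rot: [-3.139, -0.0, 1.106]
ft_force: [-3.1, 1.9, 4.6]
opening: 0.558
grip_force: 30.0
```

Call:
drive_tool --rows '[[[0,0,0,0,0,0,0],[0,0,0,0,0,0,0]]]'

```text
t: 25.45
eef_pos: [484.4, -249.7, 63.9]
tcp_rot: [-3.139, -0.0, 1.106]
ft_force: [-4.5, 1.8, 4.9]
opening: 0.56
grip_force: 30.0
```

Call:
drive_tool --rows '[[[0,0,-0.04,0,0,0,0],[0,0,-0.1,0,0,0,0],[0,0,-0.16,0,0,0,0],[0,0,-0.04,0,0,0,0],[0,0,0,0,0,0,0]]]'

```text
t: 26.08
eef_pos: [485.3, -250.2, 148.8]
tcp_rot: [3.141, 0.0, 1.105]
ft_force: [0.4, 0.5, -4.3]
opening: 0.557
grip_force: 30.0
```

```bash
python3 - <<'E'
from h import *
nest("nest_large",(626.1,-145.7))
plan([(626,-145.7,147,1.105,4)],0)
E
```

```text
centroid [ 620.2 -160.9    4. ] box [ 310    0   79   34 1924] ((624.4373779296875, -152.10601806640625), 31.194690704345703) ((618.98974609375, -162.97012329101562), (24.30686378479004, 62.38917922973633), 63.36927795410156)
[[[0.157, 0.079, 0.001, 0, 0, 0.0, 0], [0.156, 0.079, 0.0, 0, 0, 0.0, 0], [0.157, 0.08, 0.001, 0, 0, 0.0, 0], [0.156, 0.079, 0.0, 0, 0, 0.0, 0]]]
end [ 625.9 -145.7  147.1] 1.105 from [ 484.8 -250.   147.6] [-3.1 -0.   1.1] t 26.18
```

Call:
drive_tool --rows '[[[0.157,0.079,0,0,0,0,0],[0.156,0.079,0,0,0,0,0],[0,0,0,0,0,0,0],[0,0,0,0,0,0,0]]]'

```text
t: 26.68
eef_pos: [555.0, -197.8, 147.5]
tcp_rot: [-3.139, 0.0, 1.106]
ft_force: [-0.4, -1.3, -4.7]
opening: 0.556
grip_force: 30.0
```

```bash
python3 - <<'E'
from h import *
nest("nest_large",(626.1,-145.7))
plan([(626.7,-145.7,147,1.105,2)],0)
E
```

```text
nest_large 0.82 [ 627.4 -146.2    4.1]
centroid [ 628.5 -144.3    4. ] box [ 261   51   76   80 4743] ((627.9465942382812, -145.15867614746094), 32.43381881713867) ((628.1915283203125, -145.3792266845703), (64.41506958007812, 63.76424026489258), 63.81899642944336)
[[[0.159, 0.081, 0.002, 0, 0, -0.0, 0], [0.159, 0.081, 0.003, 0, 0, -0.0, 0]]]
end [ 626.8 -145.6  146.9] 1.105 from [ 554.9 -198.4  148.2] [-3.1  0.   1.1] t 26.77
```

Average centre is (627.2,-145.4).

Call:
drive_tool --rows '[[[0.16,0.081,0,0,0,0,0],[0.16,0.082,0,0,0,0,0],[0,0,0.1,0,0,0,0],[0,0,0.15,0,0,0,0],[0,0,0.13,0,0,0,0]]]'

```text
t: 27.4
eef_pos: [627.4, -145.5, 52.6]
tcp_rot: [-3.141, 0.0, 1.104]
ft_force: [0.8, -0.1, -4.6]
opening: 0.559
grip_force: 30.0
```

Call:
drive_tool --rows '[[[0,0,0.02,0,0,0,0],[0,0,0,0,0,0,0],[0,0,0,0,0,0,0]]]'

```text
t: 27.78
eef_pos: [628.6, -145.3, 50.4]
tcp_rot: [3.139, -0.0, 1.105]
ft_force: [-0.0, -1.4, -4.2]
opening: 0.557
grip_force: 30.0
```

```bash
python3 - <<'E'
from h import *
plan([(627.2,-145.4,33,1.105,2)],0)
E
```

```text
[[[-0.001, -0.002, 0.035, 0, 0, 0.0, 0], [-0.002, -0.003, 0.034, 0, 0, 0.0, 0]]]
end [ 627.2 -145.4   33.1] 1.105 from [ 628.6 -145.3   50.4] [ 3.1 -0.   1.1] t 27.77
```

Call:
drive_tool --rows '[[[-0.001,-0.002,0.035,0,0,0,0],[-0.002,-0.003,0.024,0,0,0,0],[0,0,0.01,0,0,0,0],[0,0,0,0,0,0,0],[0,0,0,0,0,0,0]]]'

```text
t: 28.4
eef_pos: [626.2, -144.9, 32.0]
tcp_rot: [-3.141, 0.0, 1.105]
ft_force: [-4.9, 0.1, 5.8]
opening: 0.56
grip_force: 30.0
```

Call:
drive_tool --rows '[[[0,0,0,0,0,0,0.65],[0,0,0,0,0,0,0.85],[0,0,0,0,0,0,0.85],[0,0,0,0,0,0,0.85]]]'

```text
t: 28.9
eef_pos: [626.7, -145.0, 31.6]
tcp_rot: [3.141, -0.0, 1.105]
ft_force: [0.3, 0.3, 0.1]
opening: 0.844
grip_force: 0.0
```

Call:
drive_tool --rows '[[[0,0,-0.04,0,0,0,0.85],[0,0,-0.15,0,0,0,0.85],[0,0,-0.2,0,0,0,0.85],[0,0,-0.2,0,0,0,0.85],[0,0,0,0,0,0,0.85]]]'

```text
t: 29.52
eef_pos: [628.0, -145.4, 184.0]
tcp_rot: [3.134, -0.001, 1.105]
ft_force: [1.4, 0.3, -1.5]
opening: 0.85
grip_force: 0.0
```

```bash
python3 - <<'E'
from h import *
p=env.read_camera("wrist"); 
for r in env.place_of("collar",p)[:2]:
    w=world(p,r["at"]); print(round(r["score"],2),w,pix(p,w))
cv2.imwrite("pics/v9.png",cv2.resize(p["color"][90:270,130:380],None,fx=2,fy=2))
plan([(460,-280,180,0.885,5)],1)
E
```

```text
[[[-0.156, -0.071, -0.0, 0, 0, 0.014, 1], [-0.159, -0.063, -0.0, 0, 0, 0.014, 1], [-0.162, -0.057, -0.0, 0, 0, 0.014, 1], [-0.165, -0.049, -0.0, 0, 0, 0.014, 1], [-0.166, -0.042, -0.001, 0, 0, 0.014, 1]]]
end [ 460. -280.  180.] 0.885 from [ 626.5 -144.9  179.8] [ 3.1 -0.   1.1] t 29.62
```

View pics/v9.png

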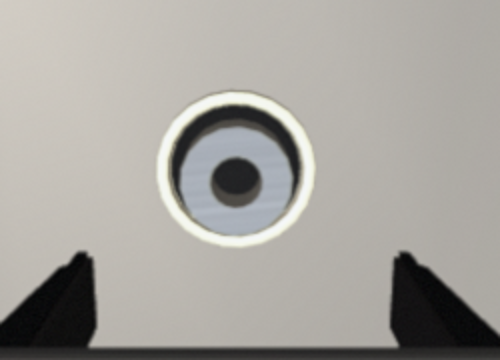

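The collar sits in the large round nest at (237,180), and looks lower in the ring only because its top face stands 20 mm above the rim. I'll check that numerically, then return for the block.

Call:
drive_tool --rows '[[[-0.156,-0.071,0,0,0,0.014,1],[-0.159,-0.063,0,0,0,0.014,1],[-0.162,-0.057,0,0,0,0.014,1],[-0.165,-0.049,0,0,0,0.014,1],[-0.166,-0.042,0,0,0,0.014,1]]]'

```text
t: 30.25
eef_pos: [458.5, -280.4, 177.9]
tcp_rot: [-3.139, -0.0, 0.884]
ft_force: [0.9, -0.3, 0.1]
opening: 1.002
grip_force: 0.0
```

Call:
drive_tool --rows '[[[0,0,0,0,0,0,1],[0,0,0,0,0,0,1]]]'

```text
t: 30.5
eef_pos: [460.2, -279.8, 178.4]
tcp_rot: [-3.14, -0.0, 0.885]
ft_force: [0.7, 0.4, -0.0]
opening: 0.998
grip_force: 0.0
```

```bash
python3 - <<'E'
from h import *
import pickle
t=env.read_camera("top"); cv2.imwrite("pics/top1.png",t["color"])
for m in ("collar","nut","cap"):
  for r in env.place_of(m,t)[:2]: print(m,round(r["score"],2),world(t,r["at"]))
p=env.read_camera("wrist"); pickle.dump(p,open("w6.pkl","wb"))
u,v=pix(p,[486,-250,36]).astype(int); print(u,v); v=max(v,75)
cv2.imwrite("pics/v10.png",cv2.resize(p["color"][v-75:v+75,u-75:u+75],(600,600),interpolation=cv2.INTER_CUBIC))
for r in env.place_of("block",p)[:2]: print(round(r["score"],2),world(p,r["at"]))
s=env.state();print(s["eef_pos"],s["tcp_rot"],s["t"])
E
```

```text
collar 0.62 [ 620.6 -148.6    3.4]
nut 0.6 [ 350.4 -223.4    0. ]
nut 0.55 [477.1 249.9   0.7]
cap 0.6 [648.8 113.8   1.2]
250 140
0.58 [ 487.8 -252.8   14.6]
[ 460.5 -279.5  178.9] [-3.1 -0.   0.9] 30.8
```

View pics/v10.png

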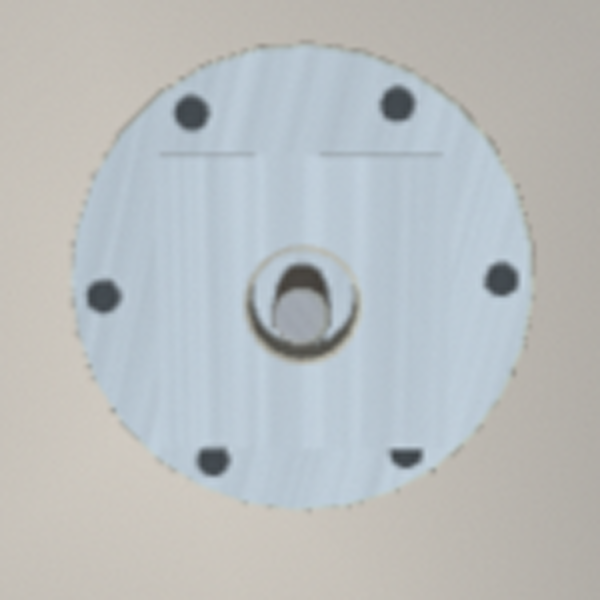

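The block's edges lie square to the tool: top edge at y=153 from x=160 to 442, bottom at y=450 cutting the holes, bore centre (303,304).

```bash
python3 - <<'E'
from h import *
import pickle
p=pickle.load(open("w6.pkl","rb"))
f=lambda x,y,z:onz(p,((x+.5)/4+175-.5,(y+.5)/4+65-.5),z)[:2]
a,b,c=f(160,153,36.),f(442,154,36.),f(302,450,36.); m=(a+b)/2
print("edge",a,b,np.linalg.norm(b-a),np.degrees(np.arctan2(*(b-a)[::-1])),"depth",np.linalg.norm(m-c),"centre",(m+c)/2,"bore",f(303,304,36.))
n=f(303,304,36.); plan([(n[0],n[1],178.5,.885,1),(n[0],n[1],40,.885,4)],1)
E
```

```text
edge [ 482.6 -205.8] [ 529.2 -244. ] 60.24366305979535 -39.35248568457524 depth 64.89920588877398 centre [ 485.5 -250.1] bore [ 486. -250.]
[[[0.156, 0.004, 0.002, 0, 0, 0.001, 1], [-0.0, 0.0, 0.138, 0, 0, -0.0, 1], [-0.0, 0.0, 0.139, 0, 0, -0.0, 1], [-0.0, 0.0, 0.138, 0, 0, -0.0, 1], [-0.0, 0.0, 0.139, 0, 0, -0.0, 1]]]
end [ 486.  -249.9   39.9] 0.883 from [ 460.5 -279.5  178.9] [-3.1 -0.   0.9] t 30.8
```

Call:
drive_tool --rows '[[[0.156,0.004,0,0,0,0,1],[0,0,0.15,0,0,0,1],[0,0,0.18,0,0,0,1],[0,0,0.14,0,0,0,1],[0,0,0.07,0,0,0,1]]]'

```text
t: 31.42
eef_pos: [485.3, -249.8, 42.2]
tcp_rot: [-3.139, 0.0, 0.886]
ft_force: [0.7, -0.7, -0.3]
opening: 1.003
grip_force: 0.0
```

Call:
drive_tool --rows '[[[0,0,0,0,0,0,1],[0,0,0,0,0,0,1],[0,0,0,0,0,0,0.9]]]'

```text
t: 31.8
eef_pos: [486.0, -250.6, 45.1]
tcp_rot: [3.14, -0.0, 0.886]
ft_force: [-0.5, 0.0, 1.1]
opening: 0.942
grip_force: 0.0
```

Call:
drive_tool --rows '[[[0,0,0.018,0,0,0,0.9],[0,0,0,0,0,0,0],[0,0,0,0,0,0,0],[0,0,0,0,0,0,0],[0,0,0,0,0,0,0]]]'

```text
t: 32.42
eef_pos: [485.3, -250.2, 39.6]
tcp_rot: [-3.141, -0.0, 0.885]
ft_force: [-2.6, 0.9, 1.8]
opening: 0.672
grip_force: 30.0
```

Call:
drive_tool --rows '[[[0,0,0,0,0,0,0],[0,0,0,0,0,0,0]]]'

```text
t: 32.67
eef_pos: [485.3, -250.3, 39.6]
tcp_rot: [-3.141, -0.0, 0.885]
ft_force: [-3.4, 1.8, 2.4]
opening: 0.671
grip_force: 30.0
```

Call:
drive_tool --rows '[[[0,0,-0.03,0,0,0,0],[0,0,-0.1,0,0,0,0],[0,0,-0.16,0,0,0,0],[0,0,-0.1,0,0,0,0],[0,0,0,0,0,0,0]]]'

```text
t: 33.3
eef_pos: [486.4, -251.0, 138.8]
tcp_rot: [3.137, -0.0, 0.885]
ft_force: [-0.3, 0.3, -3.3]
opening: 0.67
grip_force: 30.0
```

```bash
python3 - <<'E'
from h import *
t=env.read_camera("top")
d=dark(t,[481,-7,4.],25); c=np.array([onz(t,q,4.)[:2] for q in d[1].astype(float)],np.float32); print(cv2.minAreaRect(c),cv2.minAreaRect(cv2.convexHull(c)))
plan([(482,-105,140,.885,4)],0)
E
```

```text
((505.16058349609375, -18.217498779296875), (179.31951904296875, 86.21682739257812), 57.24864196777344) ((505.16058349609375, -18.217498779296875), (179.31951904296875, 86.21682739257812), 57.24864196777344)
[[[0.11, -0.095, -0.003, 0, 0, 0.0, 0], [0.11, -0.095, -0.002, 0, 0, 0.0, 0], [0.111, -0.095, -0.003, 0, 0, 0.0, 0], [0.11, -0.095, -0.002, 0, 0, 0.0, 0]]]
end [ 482.  -105.1  139.9] 0.885 from [ 485.8 -250.6  137.4] [ 3.1 -0.   0.9] t 33.35
```

Call:
drive_tool --rows '[[[0.11,-0.095,0,0,0,0,0],[0.11,-0.095,0,0,0,0,0],[0.111,-0.095,0,0,0,0,0],[0.11,-0.095,0,0,0,0,0],[0,0,0,0,0,0,0]]]'

```text
t: 33.98
eef_pos: [481.1, -103.0, 135.9]
tcp_rot: [-3.139, 0.001, 0.888]
ft_force: [0.7, 0.6, -2.0]
opening: 0.667
grip_force: 30.0
```

Call:
drive_tool --rows '[[[0,0,0,0,0,0,0]]]'

```text
t: 34.1
eef_pos: [481.8, -105.2, 136.3]
tcp_rot: [-3.141, 0.0, 0.886]
ft_force: [0.4, 0.3, -2.1]
opening: 0.67
grip_force: 30.0
```

```bash
python3 - <<'E'
from h import *
p=nest("nest_square",(481.2,-7.2))
cv2.imwrite("pics/v11.png",p["color"])
plan([(481.2,-7.2,140,1.011,3)],0)
E
```

```text
nest_square 0.86 [484.4 -10.7   1.2]
centroid [483.9  -5.2   4. ] box [ 118   39  109  109 9186] ((482.84881591796875, -6.671486854553223), 53.963478088378906) ((482.7389831542969, -6.589683532714844), (77.34014892578125, 76.68231964111328), 57.51851272583008)
[[[0.101, -0.084, -0.005, 0, 0, -0.013, 0], [0.104, -0.08, -0.004, 0, 0, -0.014, 0], [0.108, -0.074, -0.005, 0, 0, -0.013, 0]]]
end [481.3  -7.3 140.1] 1.01 from [ 481.8 -105.7  136.6] [-3.1  0.   0.9] t 34.2
```

View pics/v11.png

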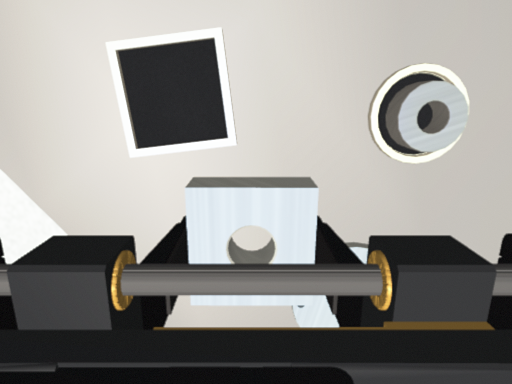

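The block is held square. The square nest's recess spans (118,39)-(227,148), with centre about (482,-7) and sides at 57.6°. The collar sits in its nest at (430,115). I'll turn the tool to yaw 1.007.

Call:
drive_tool --rows '[[[0.101,-0.084,0,0,0,-0.013,0],[0.105,-0.079,0,0,0,-0.013,0],[0.109,-0.073,0,0,0,-0.013,0],[0,0,0.1,0,0,0,0],[0,0,0.15,0,0,0,0]]]'

```text
t: 34.83
eef_pos: [482.8, -6.9, 74.5]
tcp_rot: [3.139, -0.001, 1.008]
ft_force: [-0.3, 0.1, -3.0]
opening: 0.67
grip_force: 30.0
```

Call:
drive_tool --rows '[[[0,0,0.09,0,0,0,0],[0,0,0,0,0,0,0],[0,0,0,0,0,0,0],[0,0,0,0,0,0,0]]]'

```text
t: 35.33
eef_pos: [482.5, -6.7, 53.1]
tcp_rot: [3.14, -0.001, 1.008]
ft_force: [0.4, -0.1, -2.7]
opening: 0.672
grip_force: 30.0
```

```bash
python3 - <<'E'
from h import *
plan([(482,-6.9,32.5,1.007,2)],0)
E
```

```text
[[[-0.001, -0.001, 0.041, 0, 0, 0.0, 0], [-0.001, -0.0, 0.041, 0, 0, 0.0, 0]]]
end [482.   -7.   32.6] 1.008 from [482.5  -6.7  53.1] [ 3.1 -0.   1. ] t 35.33
```

Call:
drive_tool --rows '[[[-0.001,-0.001,0.041,0,0,0,0],[-0.001,0,0.025,0,0,0,0],[0,0,0.012,0,0,0,0],[0,0,0,0,0,0,0],[0,0,0,0,0,0,0]]]'

```text
t: 35.95
eef_pos: [481.5, -6.8, 32.7]
tcp_rot: [3.142, -0.0, 1.008]
ft_force: [0.5, 0.0, -3.1]
opening: 0.672
grip_force: 30.0
```

Call:
drive_tool --rows '[[[0,0,0.003,0,0,0,0],[0,0,0.002,0,0,0,0],[0,0,0,0,0,0,0]]]'

```text
t: 36.33
eef_pos: [481.6, -6.8, 31.6]
tcp_rot: [3.141, -0.0, 1.008]
ft_force: [0.1, 0.7, 3.3]
opening: 0.669
grip_force: 30.0
```

Call:
drive_tool --rows '[[[0,0,0,0,0,0,0.75],[0,0,0,0,0,0,0.9],[0,0,0,0,0,0,0.9],[0,0,0,0,0,0,0.9]]]'

```text
t: 36.83
eef_pos: [481.5, -6.8, 31.3]
tcp_rot: [-3.142, -0.0, 1.008]
ft_force: [0.3, -1.0, -0.7]
opening: 0.899
grip_force: 0.0
```

Call:
drive_tool --rows '[[[0,0,-0.04,0,0,0,0.9],[0,0,-0.15,0,0,0,0.9],[0,0,-0.2,0,0,0,0.9],[0,0,-0.2,0,0,0,0.9],[-0.1,0,0,0,0,0,0.9]]]'

```text
t: 37.45
eef_pos: [469.6, -27.8, 182.8]
tcp_rot: [3.135, -0.003, 1.01]
ft_force: [0.8, -0.8, -1.2]
opening: 0.898
grip_force: 0.0
```

```bash
python3 - <<'E'
from h import *
p=env.read_camera("wrist"); a=env.read_camera("scene"); s=env.state(); print(s["eef_pos"],s["ft_force"],s["opening"],s["t"])
for n,q in(("wrist",p),("scene",a)):
  for m in names[:4]+names[8:]:
    for r in env.place_of(m,q)[:1]: print(n,m,round(r["score"],2),world(q,r["at"]))
L=cv2.resize(p["color"][0:300,100:400],(400,400)); r=cv2.resize(a["color"][150:350,140:365],(400,356),interpolation=cv2.INTER_CUBIC); r=cv2.copyMakeBorder(r,0,44,0,0,0)
cv2.imwrite("pics/v12.png",np.hstack([L,r]))
E
```

```text
[467.4 -28.7 180.2] [-0.   0.2 -0.7] 0.9008927442117733 37.55
wrist collar 0.96 [ 626.9 -145.4    3.7]
wrist block 0.76 [484.3  -8.8   6.5]
scene cap 0.55 [644.  114.2   4.5]
scene nut 0.69 [479.3 249.8  -0.5]
scene collar 0.68 [ 619.9 -141.8    4.6]
scene block 0.61 [480.3  -8.3   3.5]
scene bottle 0.7 [610.8 383.5   4.6]
scene screwdriver 0.85 [ 650.5 -371.9    1.9]
```

View pics/v12.png

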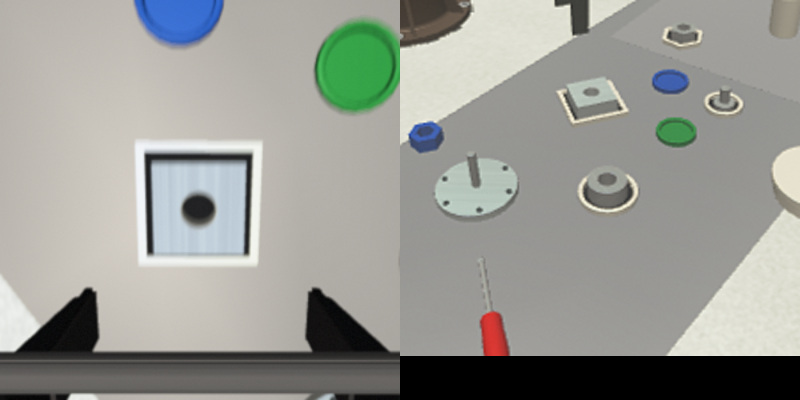

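The block lies flat and square in its nest at (199,207). The scene view shows all four parts in their own nests, and the bottle, screwdriver and look-alikes where they were. The arm is clear, so I'm handing in.

```bash
python3 -c "
from cell import env
print(env.job_done())"
```

```text
the job is handed in; nothing more can be done
None
```

The stack is apart in the order asked: the cap, nut, collar and block each sit flat in their own white nest, the bottle and screwdriver are undisturbed, and I handed the job in at about 38 s.

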